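# Sort plinth casts onto their case pads

### The arm

A 6-joint arm with a two-finger parallel gripper is mounted at the origin on a cart in front of the work surface, level with it; the furniture and walls round the work are solid. World frame = base frame: x ahead of the robot, y to its left, z up, the work surface at z = 0. Lengths are in mm, angles in degrees, forces in N, time in s.
With the tool pointing down it reaches from about 300 to 850 mm from the base axis. Payload 4.2 kg.
Tool frame: the origin (TCP) lies midway between the tips of the shut fingers; the grasp point (between the pads) lies 19 mm behind it; z points along the fingers, y is the line along which they close (so a half turn about z gives the same grasp; the last joint's range is limited). The gripper opens to 91 mm and grips with 3 to 60 N. Pads are 32 mm wide; open, the fingers measure 118 mm over their backs; the gripper's body (76 mm by 178 mm) begins 60 mm behind the grasp point.
Start: joints at [-77.063, 18.312, 89.639, -0, 72.044, -1.146], TCP at [139.918, -557.733, 213.976] pointing down, gripper open.
Joint ranges: [-177.97, 177.97], [-48.28, 115.42], [12.27, 149.76], [-77.06, 257.06], [2.81, 150.46], [-146.56, 146.56]. Speed limits (degrees/s): [147.25, 147.25, 180, 180, 180, 180].

### API

Orientations are given as [roll, pitch, yaw] about the fixed x, y, z axes, in that order (R = Rz(yaw) Ry(pitch) Rx(roll)).
In Python, from workcell import env gives the robot as it stands.
- The arm moves only by the shell command python3 -m jog 'ROWS' [FORCE]. ROWS is a JSON object of lists of equal length, an entry for each row: "jaw": the finger opening in mm, from 0 to 91.2; "slide": the shift along the tool's x, y, z in units of 30 mm (1.0 is 30 mm), a list of three; "spin": the turn about the tool's z in units of 8 degrees (1.0 is 8 degrees). In form: {"jaw": [jaw, ...], "slide": [[dx, dy, dz], ...], "spin": [spin, ...]}. A call has 1 to 10 rows; each row shifts and turns the commanded pose from where the row before left it, along the tool's axes as they then stand; what a row does not reach is not made up. A row lasts 1/10 s, in which the tool goes at most 50 mm and 8.59 degrees, less where a joint would pass 70% of its speed; a pose out of reach is approached as far as the arm can. A call is refused whole if a number of a shift passes 1 or a number of a turn 1, either way. A call with a gripper value outside its range is refused whole. The fingers move at their own pace and stop on an object; FORCE is the grip in N (left out, the last holds). Time passes only in rows, so rows that do not move let the fingers close. It gives the time, the measured TCP pose, the force, the opening and the grip force at its end, in the units of the state.
- env.state(): the state, without advancing time (a new reading comes with each control period).
- env.grab_frame(name): name is "side" or "top" or "wrist"; returns the picture (480x640x3 uint8, red, green, blue); there is no depth.
- env.camera_model(name): a dict with "fx", "fy", "cx", "cy" (pixels), "D" ([k1, k2, p1, p2, k3] as OpenCV has them; the pictures are not rectified), "camera_from_world" (4x4, takes a point from world to camera coordinates). Camera axes: x right, y up, looking along -z (the intrinsics and any distortion apply to the point x, -y, -z); pixel columns grow to the right and rows downward; lengths in mm; the calibration is good to about 2 mm. A picture is of the moment at which its call begins: read the wrist's pose just before it. camera_model takes no time and is no camera call; for the wrist camera it gives the pose at the moment of the call.
- env.job_done(): hands the job in; it is judged then, once.
The state is a dict: "time_s": time; "qpos": joint angles; "qvel": joint speeds; "effort": joint torques, N m; "ee_pos": TCP position; "ee_rot": TCP orientation; "force": force on the tool from outside, world axes, zero at the start; "torque": the same for the moment, N m; "gripper_width": finger opening in mm; "gripper_force": force on a finger pad.
Only numpy, scipy, OpenCV 4.12 (cv2) and the standard library are available. Lean on these libraries where they do the work, as an engineer would, in place of code of your own. Each camera call takes 0.05 s, during which the arm holds its last target. There are 200 camera calls.

### The job

Put each of the four dental casts that stand on a plinth onto the case pad meant for it: the all-pink cast on the red pad, the all-ochre cast on the yellow pad, the cast with the blue plug on the blue pad, and the cast with the white plinth and no plug on the green pad. Set each one down gently, upright and centred on its pad, and leave the flat white arch without a plinth and the red wax former ring where they stand.

Things in the scene. Friction and masses are not known exactly. Their poses are not given: they have to be found in the camera images.
- pink_cast: Dental cast, all pale pink (plinth, gum and teeth alike; no ochre on it), 64 x 61 x 31 mm. Origin: centre of its outline, on the underside; z up, front teeth to -x. Loose, upright, about 110 g. Grip across y: from x = -5 to +18 mm the plinth's sides are nearly parallel, 59 mm apart (it narrows to the front), and solid from 0 to 14 mm above the underside; the teeth above take no contact.
- ochre_cast: Dental cast, plinth and teeth all ochre (tan), 64 x 63 x 37 mm. Origin: centre of its outline, on the underside; z up, front teeth to -x. Loose, upright, about 130 g. Grip across y: from x = -5 to +18 mm the plinth's sides are nearly parallel, 61 mm apart (it narrows to the front), and solid from 0 to 20 mm above the underside; the teeth above take no contact.
- plug_cast: Dental cast with a white plinth, ochre gum and a bright blue plug at the front, 65 x 67 x 34 mm. Origin: centre of its outline, on the underside; z up, front teeth to -x. Loose, upright, about 120 g. Grip across y: from x = -5 to +18 mm the plinth's sides are nearly parallel, 65 mm apart (it narrows to the front), and solid from 0 to 15 mm above the underside; the teeth above take no contact.
- sawn_cast: Dental cast with a white plinth, ochre gum and white teeth, no plug, 58 x 63 x 34 mm. Origin: centre of its outline, on the underside; z up, front teeth to -x. Loose, upright, about 120 g. Grip across y: from x = -5 to +18 mm the plinth's sides are nearly parallel, 61 mm apart (it narrows to the front), and solid from 0 to 18 mm above the underside; the teeth above take no contact.
- pad_red: Flat silicone pad, red, 90 x 90 mm and 5 mm thick, with rounded edges and thin white corner marks, fixed to the worktop. Origin: centre of its underside; z up, x and y along its sides; its top is 5 mm above the origin.
- pad_yellow: Flat silicone pad, yellow, 90 x 90 mm and 5 mm thick, with rounded edges and thin white corner marks, fixed to the worktop. Origin: centre of its underside; z up, x and y along its sides; its top is 5 mm above the origin.
- pad_blue: Flat silicone pad, blue, 90 x 90 mm and 5 mm thick, with rounded edges and thin white corner marks, fixed to the worktop. Origin: centre of its underside; z up, x and y along its sides; its top is 5 mm above the origin.
- pad_green: Flat silicone pad, green, 90 x 90 mm and 5 mm thick, with rounded edges and thin white corner marks, fixed to the worktop. Origin: centre of its underside; z up, x and y along its sides; its top is 5 mm above the origin.
- arch_white: Flat horseshoe-shaped tooth arch without a plinth, white, 60 x 64 x 22 mm, loose on the worktop. Bystander: leave it. Origin: centre of its outline, on the underside; z up, the front teeth point to -x.
- wax_former: Round red wax former, 51 mm across, with a thin upright sprue, 49 mm high in all, loose on the worktop. Bystander: leave it. Origin: centre of its underside; z up.

How it is judged:
By the outcome, as a careful person would: the job done as asked, in the order asked, and still so for the second after the job is handed in, with the robot touching nothing.
It also fails if it takes over 101 s, if anything falls off the work surface, if the arm or the gripper's body presses on something with over 40 N, if the wrist force passes 120 N, or if a joint passes its speed limit or range.

## Working session

There is one attempt and no reset: what is moved stays moved. The work goes in short steps, Python scripts to look and compute and a shell command to move; the robot and the scene stay as the last step left them, time stands still between calls to the robot, and variables do not carry over. Pictures are saved under pics/ and viewed, at most 14 in all, crops included, and the job is handed in when it is done.

```bash
mkdir -p pics; ls; cat > h.py <<'E'
import numpy as np, cv2
from workcell import env
def grab(n,name):
    im=env.grab_frame(n); m=env.camera_model(n)
    cv2.imwrite(f'pics/{name}.png',im[:,:,::-1]); return im,m
def ray(m,uv):
    K=np.array([[m['fx'],0,m['cx']],[0,m['fy'],m['cy']],[0,0,1]])
    p=cv2.undistortPoints(np.array(uv,float).reshape(-1,1,2),K,np.array(m['D'],float)).reshape(-1,2)
    d=np.c_[p[:,0],-p[:,1],-np.ones(len(p))]
    T=np.array(m['camera_from_world']);R=T[:3,:3];c=-R.T@T[:3,3]
    return c,d@R
def onplane(m,uv,z):
    c,d=ray(m,uv); return c+d*((z-c[2])/d[:,2])[:,None]
def proj(m,P):
    P=np.atleast_2d(P);T=np.array(m['camera_from_world']);q=P@T[:3,:3].T+T[:3,3]
    K=np.array([[m['fx'],0,m['cx']],[0,m['fy'],m['cy']],[0,0,1]])
    return cv2.projectPoints((q*[1,-1,-1]).reshape(-1,1,3),np.zeros(3),np.zeros(3),K,np.array(m['D'],float))[0].reshape(-1,2)
E
python3 - <<'E'
from h import *
for n in('top','side'):
    im,m=grab(n,n+'0'); T=np.array(m['camera_from_world']); print(n,m['fx'],-T[:3,:3].T@T[:3,3]); print(onplane(m,[[0,0],[639,0],[639,479],[0,479]],0).round())
s=env.state();print(s['time_s'],s['ee_pos'],s['ee_rot'],s['gripper_width'])
E
```

```text
pics
top 464.9238035949105 [ 455.50605887   15.86579504 1139.91278892]
[[ 1.173e+03  8.270e+02  0.000e+00]
 [ 1.165e+03 -7.890e+02  0.000e+00]
 [-1.000e+00 -7.250e+02  0.000e+00]
 [-1.000e+00  7.670e+02  0.000e+00]]
side 467.37277088715405 [1208.67576004 -234.88659146  558.67855281]
[[-3262. -1206.     0.]
 [-1571.  3180.     0.]
 [ 1060.   218.     0.]
 [  805.  -502.     0.]]
0.1 [ 139.81100337 -557.28104456  213.20484446] [-1.79909386e+02 -3.23333271e-03  1.40829728e+01] 91.25612053984888
```

View pics/top0.png

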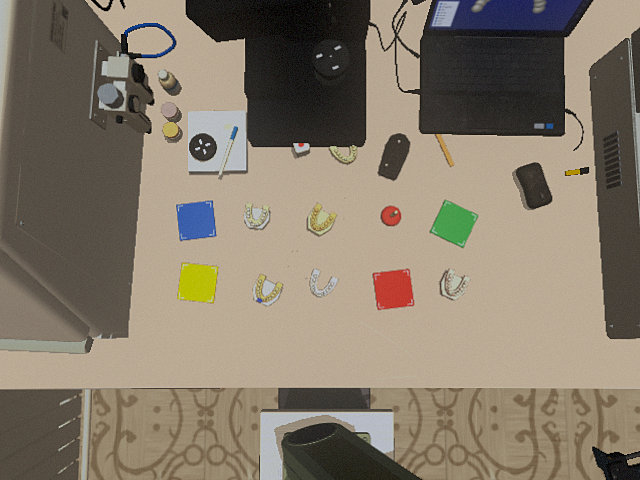

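View pics/side0.png

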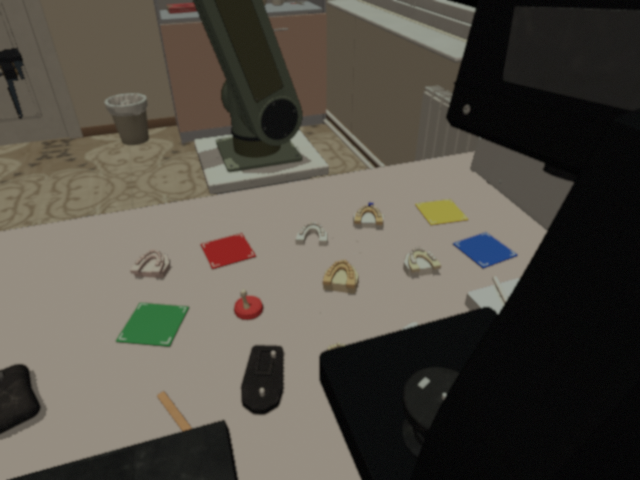

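The top view shows the pads: blue (196,220), yellow (198,283), red (393,289) and green (455,223). It also shows the casts: sawn (257,215), ochre (321,218), plug (267,288) and pink (454,283). The bystanders are the arch (322,283) and the wax former (391,215). The side view agrees. All casts have their front towards the robot.

```bash
cat > m1.py <<'E'
from h import *
im=cv2.imread('pics/top0.png'); m=env.camera_model('top')
hsv=cv2.cvtColor(im,cv2.COLOR_BGR2HSV)
R={'blue':(196,220,(105,130)),'yellow':(198,283,(22,36)),'red':(393,289,(170,190)),'green':(455,223,(45,80))}
for n,(u,v,(a,b)) in R.items():
    h=hsv[...,0].astype(int)
    if n=='red': h=np.where(h<20,h+180,h)
    mk=((h>=a)&(h<=b)&(hsv[...,1]>120)).astype(np.uint8); w=np.zeros_like(mk); w[v-32:v+32,u-32:u+32]=1
    c=max(cv2.findContours(mk*w,0,cv2.CHAIN_APPROX_NONE)[0],key=cv2.contourArea)
    P=onplane(m,c.reshape(-1,2),5)[:,:2].astype(np.float32)
    r=cv2.minAreaRect(P); print(n,np.round(r[0],1),np.round(r[1],1),round(r[2],1))
bg=np.median(im[180:310,230:480].reshape(-1,3),0)
for n,(u,v) in {'sawn':(257,215),'ochre':(321,218),'plug':(267,288),'pink':(454,283),'arch':(322,283),'wax':(391,215)}.items():
    print(n,onplane(m,[[u,v]],15)[0].round(0)[:2])
cv2.imwrite('pics/crop.png',cv2.resize(im[180:320,160:490],(800,340),interpolation=cv2.INTER_CUBIC))
w=env.camera_model('wrist'); T=np.array(w['camera_from_world']);s=env.state()
print('wrist cam',-T[:3,:3].T@T[:3,3],s['ee_pos'],'axis',-T[2,:3],w['fx']); print(onplane(w,[[0,0],[639,0],[639,479],[0,479],[320,240]],0).round())
E
python3 m1.py
```

```text
blue [609.2 321.4] [88.3 88.7] 6.8
yellow [456.6 314.6] [89.5 89.2] 83.8
red [ 439.9 -161.2] [88.9 89.5] 7.0
green [ 599.8 -311.1] [87.7 88.1] 63.9
sawn [620. 169.]
ochre [612.  13.]
plug [443. 144.]
pink [ 454. -306.]
arch [454.  11.]
wax [ 619. -157.]
wrist cam [ 214.27402942 -538.56571846  383.8103485 ] [ 139.81100337 -557.28104456  213.20484446] axis [-0.26035639 -0.06419523 -0.96337611] 335.9692954537341
[[  276.  -182.     0.]
 [  438.  -829.     0.]
 [ -160. -1166.     0.]
 [ -410.  -170.     0.]
 [  104.  -570.     0.]]
```

View pics/crop.png

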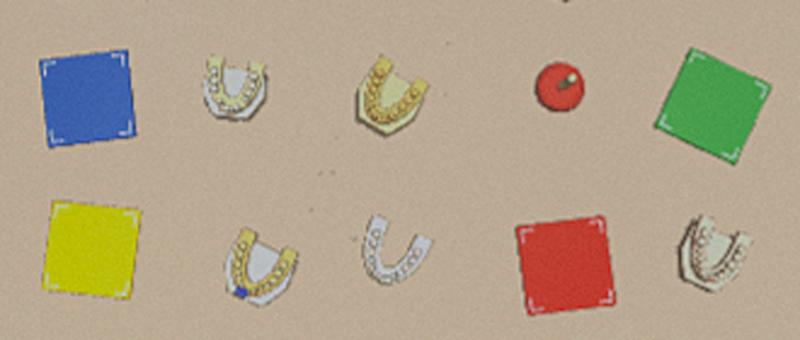

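The crop shows the casts clearly. Pink points roughly yaw -15, sawn about +5, and ochre and plug about -20. Next I'll look at pink from close by.

```bash
cat >> h.py <<'E'
def go(x,y,z,yaw):
    s=env.state(); p=np.array(s['ee_pos']);y0=s['ee_rot'][2]
    d=(yaw-y0+90)%180-90
    t=np.radians(y0+d); D=np.array([x,y,z])-p
    print('t',round(s['time_s'],1),'at',p.round(1),np.round(s['ee_rot'],1),'q6',round(s['qpos'][5]),'spin',round(-d/8,2),
     'then slide',round((D[0]*np.cos(t)+D[1]*np.sin(t))/30,2),round((D[0]*np.sin(t)-D[1]*np.cos(t))/30,2),round(-D[2]/30,2))
E
python3 -c "
from h import *
go(454,-306,130,-16)"
```

```text
t 0.1 at [ 139.8 -557.3  213.2] [-179.9   -0.    14.1] q6 -1 spin 3.76 then slide 7.76 -10.94 2.77
```

```bash
python3 -m jog '{"jaw":[91,91,91,91,91],"slide":[[0,0,0.5],[0,0,0.5],[0,0,0.5],[0,0,0.5],[0,0,0.7]],"spin":[0.94,0.94,0.94,0.94,0]}'
python3 -m jog '{"jaw":[91,91,91,91,91,91,91,91,91,91],"slide":[[0.4,-0.5,0],[0.7,-1,0],[0.7,-1,0],[0.7,-1,0],[0.7,-1,0],[0.7,-1,0],[0.7,-1,0],[0.7,-1,0],[0.7,-1,0],[0.7,-1,0]],"spin":[0,0,0,0,0,0,0,0,0,0]}'
python3 -m jog '{"jaw":[91,91,91,91],"slide":[[0.7,-1,0],[0.4,-0.4,0],[0,0,0],[0,0,0]],"spin":[0,0,0,0]}'
python3 -c "
from h import *
go(454,-306,130,-16)
grab('wrist','w1')
"
```

```text
time_s: 0.6
ee_pos: [140.0, -558.0, 132.6]
ee_rot: [179.9, -0.0, -16.1]
force: [0.0, -0.7, -0.3]
gripper_width: 90.6
gripper_force: 0.0
time_s: 1.6
ee_pos: [412.5, -337.9, 132.7]
ee_rot: [-180.0, 0.0, -16.0]
force: [-0.4, -1.1, -0.7]
gripper_width: 91.0
gripper_force: 0.0
time_s: 2.0
ee_pos: [454.4, -308.2, 132.6]
ee_rot: [180.0, 0.1, -16.0]
force: [0.2, -1.1, 0.0]
gripper_width: 90.9
gripper_force: 0.0
t 2.0 at [ 454.4 -308.2  132.6] [ 1.8e+02  1.0e-01 -1.6e+01] q6 71 spin 0.0 then slide -0.03 -0.07 0.09
```

View pics/w1.png

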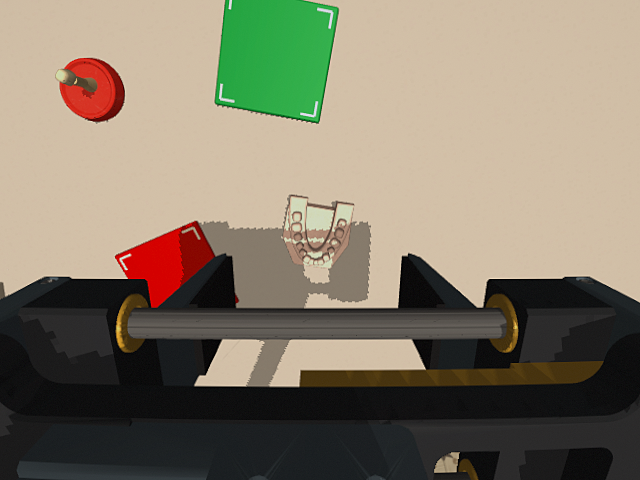

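The close view shows the pink cast at about (320,230), with its back corners near (290,197) and (354,205). The tool yaw is nearly aligned with it. I'll zoom in.

```bash
python3 -c "
import cv2
im=cv2.imread('pics/w1.png')[180:280,260:390]
cv2.imwrite('pics/w1z.png',cv2.resize(im,(780,600),interpolation=cv2.INTER_CUBIC))"
```

```text
(no output)
```

View pics/w1z.png

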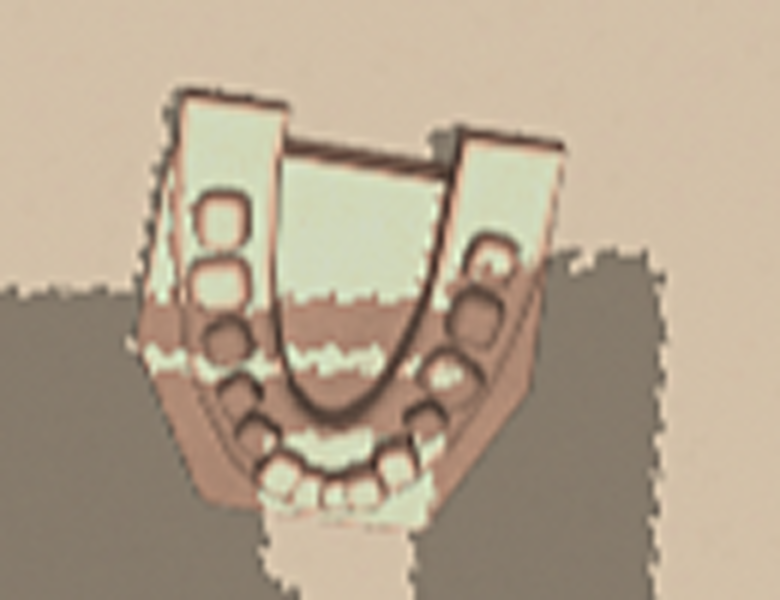

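```bash
cat > m2.py <<'E'
from h import *
import pickle
m=env.camera_model('wrist')
# zoom px, assumed z
def P(z,*a): return onplane(m,[(260+u/6-.4,180+v/6-.4) for u,v in a],z)[:,:2]
for z in (20,24,28):
    h=P(z,(180,95),(565,148)); d=h[0]-h[1]; yaw=np.degrees(np.arctan2(-d[0],d[1]));yaw=yaw
    x=np.array([d[1],-d[0]])/np.hypot(*d); print(z,h.round(1),'w',np.hypot(*d).round(1),'yaw',yaw.round(1),'org',(h.mean(0)-32*x).round(1))
for z in (0,14):
    s=P(z,(137,340),(525,390),(205,500),(432,528));o=s[1]-s[0]
    print(z,s.round(1),'sidewidth',np.hypot(*o).round(1)); ax=x;ay=np.array([-x[1],x[0]]); print('local',np.c_[(s-(h.mean(0)-32*x))@ax,(s-(h.mean(0)-32*x))@ay].round(1))
E
python3 m2.py
```

```text
20 [[ 490.9 -294.5]
 [ 468.4 -344.9]] w 55.2 yaw -24.0 org [ 450.4 -306.7]
24 [[ 491.4 -295. ]
 [ 469.3 -344.7]] w 54.4 yaw -24.0 org [ 451.1 -306.8]
28 [[ 491.9 -295.5]
 [ 470.1 -344.5]] w 53.6 yaw -24.0 org [ 451.8 -307. ]
0 [[ 453.2 -274.1]
 [ 428.5 -330.4]
 [ 424.8 -276.5]
 [ 410.2 -310.2]] sidewidth 61.5
local [[-12.   30.6]
 [-11.7 -30.9]
 [-37.   16.9]
 [-36.7 -19.8]]
14 [[ 456.7 -276.7]
 [ 433.1 -330.3]
 [ 429.6 -278.9]
 [ 415.6 -311. ]] sidewidth 58.6
local [[ -7.8  29.7]
 [ -7.6 -28.9]
 [-31.6  16.6]
 [-31.4 -18.4]]
```

Everything agrees with the stated sizes (width 58.6 mm, front at -31.5 mm): pink's origin is (451.5,-307) with yaw -24.

```bash
python3 -c "
from h import *
go(457.4,-309.4,3,-24)"
```

```text
t 2.0 at [ 454.  -308.4  132.7] [ 1.8e+02  1.0e-01 -1.6e+01] q6 71 spin 1.0 then slide 0.12 -0.02 4.32
```

```bash
python3 -m jog '{"jaw":[91,91,91,91,91,91,91,91],"slide":[[0,0,0],[0.12,-0.02,0.8],[0,0,0.8],[0,0,0.8],[0,0,0.8],[0,0,0.6],[0,0,0.4],[0,0,0.12]],"spin":[1,0,0,0,0,0,0,0]}' 20
python3 -m jog '{"jaw":[91,75,66,60,56,54,54,54],"slide":[[0,0,0],[0,0,0],[0,0,0],[0,0,0],[0,0,0],[0,0,0],[0,0,0],[0,0,0]],"spin":[0,0,0,0,0,0,0,0]}' 20
```

```text
time_s: 2.85
ee_pos: [457.1, -309.1, 2.3]
ee_rot: [-180.0, 0.1, -24.1]
force: [0.7, 0.2, 0.1]
gripper_width: 91.2
gripper_force: 0.0
time_s: 3.65
ee_pos: [458.7, -309.1, 3.8]
ee_rot: [180.0, -0.0, -24.0]
force: [-1.1, -0.2, 2.6]
gripper_width: 58.9
gripper_force: 20.0
```

```bash
python3 -m jog '{"jaw":[54,54,54,54,54,54,54,54],"slide":[[0,0,-0.2],[0,0,-0.6],[0,0,-0.7],[0,0,0],[0,0,0],[0,0,0],[0,0,0],[0,0,0]],"spin":[0,0,0,-1,-1,-1,-0.88,0]}'
python3 -c "
from h import *
go(446.4,-160.4,8.5,7)"
```

```text
time_s: 4.45
ee_pos: [458.3, -308.4, 48.2]
ee_rot: [-180.0, 0.0, 7.0]
force: [0.2, 0.4, -1.6]
gripper_width: 58.5
gripper_force: 19.9
t 4.5 at [ 458.3 -308.4   48.2] [-180.    0.    7.] q6 48 spin 0.0 then slide 0.21 -4.95 1.32
```

```bash
python3 -m jog '{"jaw":[54,54,54,54,54,54,54,54,54,54],"slide":[[0,-0.4,0],[0.03,-0.8,0],[0.03,-0.8,0],[0.03,-0.8,0],[0.03,-0.8,0],[0.03,-0.7,0],[0.03,-0.45,0],[0.03,-0.2,0],[0,0,0],[0,0,0]],"spin":[0,0,0,0,0,0,0,0,0,0]}'
python3 -c "
from h import *
go(446.4,-160.4,8.5,7)"
```

```text
time_s: 5.45
ee_pos: [447.0, -161.1, 48.4]
ee_rot: [180.0, -0.0, 7.0]
force: [-0.8, -1.0, -1.9]
gripper_width: 58.8
gripper_force: 19.9
t 5.5 at [ 447.  -161.1   48.4] [180.  -0.   7.] q6 62 spin 0.0 then slide -0.02 -0.03 1.33
```

```bash
python3 -m jog '{"jaw":[54,54,54,54,54,54,54,54,54],"slide":[[0,0,0.3],[0,0,0.3],[0,0,0.3],[0,0,0.2],[0,0,0.1],[0,0,0.05],[0,0,0.04],[0,0,0],[0,0,0]],"spin":[0,0,0,0,0,0,0,0,0]}'
```

```text
time_s: 6.35
ee_pos: [446.7, -160.7, 9.9]
ee_rot: [180.0, -0.0, 7.0]
force: [0.6, 0.1, -0.5]
gripper_width: 58.7
gripper_force: 19.9
```

```bash
python3 -m jog '{"jaw":[54,54,54,54],"slide":[[0,0,0.02],[0,0,0.02],[0,0,0],[0,0,0]],"spin":[0,0,0,0]}'
```

```text
time_s: 6.75
ee_pos: [446.7, -160.7, 8.8]
ee_rot: [180.0, -0.0, 7.0]
force: [-0.6, 1.3, 3.3]
gripper_width: 58.9
gripper_force: 20.0
```

```bash
python3 -m jog '{"jaw":[62,70,80,91,91,91,91,91,91],"slide":[[0,0,0],[0,0,0],[0,0,0],[0,0,0],[0,0,-0.3],[0,0,-0.8],[0,0,-1],[0,0,-1],[0,0,-1]],"spin":[0,0,0,0,0,0,0,0,0]}' 
python3 -c "
from h import *
go(612,13,132,-20)"
```

```text
time_s: 7.65
ee_pos: [446.4, -160.6, 133.3]
ee_rot: [180.0, -0.0, 7.0]
force: [1.1, 0.0, -0.2]
gripper_width: 91.0
gripper_force: 0.0
t 7.7 at [ 446.4 -160.6  133.3] [180.  -0.   7.] q6 62 spin 3.38 then slide 3.21 -7.33 0.04
```

```bash
python3 -m jog '{"jaw":[91,91,91,91,91,91,91,91,91,91],"slide":[[0,0,0],[0,0,0],[0,0,0],[0,0,0],[0.4,-0.6,0],[0.45,-1,0],[0.45,-1,0],[0.45,-1,0],[0.45,-1,0],[0.45,-1,0]],"spin":[0.9,0.9,0.9,0.68,0,0,0,0,0,0]}' 
python3 -m jog '{"jaw":[91,91,91,91],"slide":[[0.35,-1,0],[0.2,-0.7,0],[0,0,0],[0,0,0]],"spin":[0,0,0,0]}' 
cat > look.py <<'E'
from h import *; import sys
n=sys.argv[1]; go(*[float(a) for a in sys.argv[2:6]])
im,m=grab('wrist',n); c=proj(m,[float(sys.argv[2]),float(sys.argv[3]),15])[0]
u,v=(c-[65,50]).astype(int); v=max(0,v); print('crop origin',u,v)
cv2.imwrite(f'pics/{n}z.png',cv2.resize(im[v:v+100,u:u+130,::-1],(780,600),interpolation=cv2.INTER_CUBIC))
E
python3 look.py w2 612 13 132 -20
```

```text
time_s: 8.65
ee_pos: [579.5, -28.9, 132.1]
ee_rot: [180.0, -0.0, -20.0]
force: [-0.4, -0.2, 0.7]
gripper_width: 91.1
gripper_force: 0.0
time_s: 9.05
ee_pos: [611.2, 12.3, 131.5]
ee_rot: [180.0, 0.0, -19.9]
force: [-0.1, 0.2, 0.6]
gripper_width: 91.1
gripper_force: 0.0
t 9.1 at [611.2  12.3 131.5] [180.    0.  -19.9] q6 110 spin 0.01 then slide 0.02 -0.03 -0.02
crop origin 250 179
```

View pics/w2z.png

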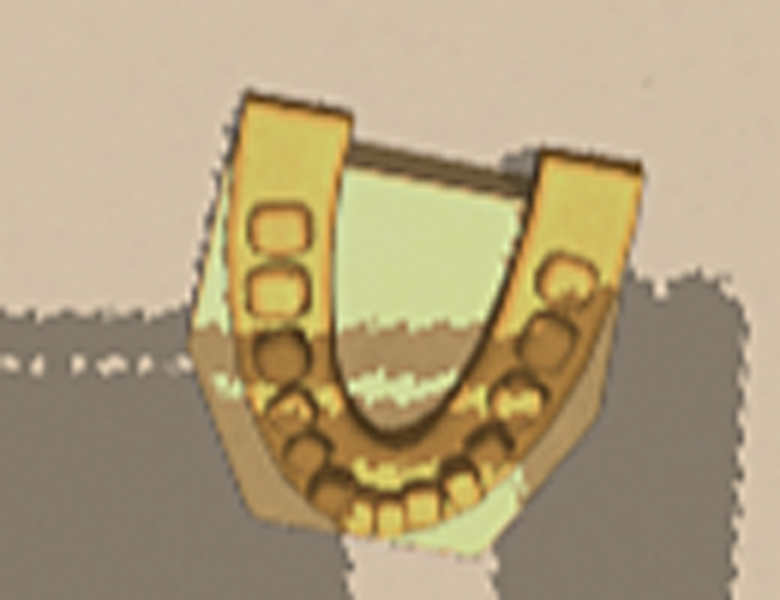

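The ochre cast's heel corners are at crop (247,93) and (643,168), its side corners at (192,330) and (600,405), and its front edge from (255,520) to (478,553).

```bash
cat > meas.py <<'E'
from h import *
def meas(o,heels,pl,zh,zp,half):
    m=env.camera_model('wrist')
    P=lambda z,a: onplane(m,[(o[0]+u/6-.4,o[1]+v/6-.4) for u,v in a],z)[:,:2]
    h=P(zh,heels); d=h[0]-h[1]; d/=np.hypot(*d); x=np.array([d[1],-d[0]]); s=P(zp,pl)
    g=lambda p:(round(p@x,1),round(p@d,1))
    yaw=np.degrees(np.arctan2(x[1],x[0])); loc=[g(p) for p in list(h)+list(s)]
    L=(loc[0][0]-np.mean([loc[4][0],loc[5][0]])); W=loc[2][1]-loc[3][1]
    cx=(loc[0][0]+np.mean([loc[4][0],loc[5][0]]))/2; cy=(loc[2][1]+loc[3][1])/2
    print('yaw',yaw.round(1),'len',round(L,1),'width',round(W,1),'front yaw diff',np.degrees(np.arctan2(loc[4][0]-loc[5][0],loc[4][1]-loc[5][1])).round(1),'heelmid-sidemid',round((loc[0][1]+loc[1][1])/2-cy,1))
    org=cx*x+cy*d; gp=org+6.5*x; print('org',org.round(1),'front-based',((np.mean([loc[4][0],loc[5][0]])+half)*x+cy*d).round(1),'grip',gp.round(1),yaw.round(1)); return gp,yaw
E
python3 -c "
from meas import *
g,y=meas((250,179),[(247,93),(643,168)],[(192,330),(600,405),(255,520),(478,553)],30,20,32)
go(*g,3,y)
go(*g,4,y)"
```

```text
yaw -30.8 len 64.1 width 60.6 front yaw diff -1.7 heelmid-sidemid 0.3
org [608.9  12.9] front-based [608.9  13. ] grip [614.5   9.6] -30.8
t 9.1 at [610.9  11.7 131.5] [179.9   0.  -20. ] q6 110 spin 1.36 then slide 0.14 -0.0 4.28
t 9.1 at [610.9  11.7 131.5] [179.9   0.  -20. ] q6 110 spin 1.36 then slide 0.14 -0.0 4.25
```

```bash
python3 -m jog '{"jaw":[91,91,91,91,91,91,91,91,91],"slide":[[0,0,0],[0,0,0],[0.14,-0.02,0.8],[0,0,0.8],[0,0,0.8],[0,0,0.8],[0,0,0.6],[0,0,0.35],[0,0,0.1]],"spin":[0.7,0.65,0,0,0,0,0,0,0]}' 20
python3 -m jog '{"jaw":[80,70,66,61,57,55,55,55],"slide":[[0,0,0],[0,0,0],[0,0,0],[0,0,0],[0,0,0],[0,0,0],[0,0,0],[0,0,0]],"spin":[0,0,0,0,0,0,0,0]}' 20
python3 -m jog '{"jaw":[55,55,55,55,55,55,55],"slide":[[0,0,-0.2],[0,0,-0.6],[0,0,-0.7],[0,0,-0.7],[0,0,-0.3],[0,0,0],[0,0,0]],"spin":[0,0,0,0,0,0,0]}' 20
python3 -c "
from h import *
t=np.radians(-6)
go(456.6+6.5*np.cos(t),314.6+6.5*np.sin(t),8.5,-6)"
```

```text
time_s: 10.0
ee_pos: [614.5, 9.8, 3.2]
ee_rot: [179.9, 0.1, -30.9]
force: [0.4, 0.3, 0.2]
gripper_width: 90.9
gripper_force: 0.0
time_s: 10.8
ee_pos: [615.9, 10.5, 4.7]
ee_rot: [-180.0, -0.1, -30.8]
force: [-1.7, -1.4, 6.4]
gripper_width: 61.3
gripper_force: 20.1
time_s: 11.5
ee_pos: [614.9, 10.8, 78.1]
ee_rot: [180.0, 0.1, -30.8]
force: [-0.3, 0.3, -1.7]
gripper_width: 60.9
gripper_force: 19.9
t 11.5 at [614.9  10.8  78.1] [ 1.80e+02  1.00e-01 -3.08e+01] q6 121 spin -3.1 then slide -6.09 -9.52 2.32
```

```bash
python3 -m jog '{"jaw":[55,55,55,55,55,55,55,55,55,55],"slide":[[0,0,0],[0,0,0],[0,0,0],[0,0,0],[-0.3,-0.5,0],[-0.5,-0.8,0],[-0.6,-0.9,0],[-0.6,-0.9,0],[-0.6,-0.9,0],[-0.6,-0.9,0]],"spin":[-0.8,-0.8,-0.8,-0.7,0,0,0,0,0,0]}'
python3 -m jog '{"jaw":[55,55,55,55,55,55,55,55,55,55],"slide":[[-0.6,-0.9,0],[-0.6,-0.9,0],[-0.6,-0.9,0],[-0.5,-0.8,0],[-0.4,-0.6,0],[-0.2,-0.4,0.2],[0,0,0.4],[0,0,0.4],[0,0,0],[0,0,0]],"spin":[0,0,0,0,0,0,0,0,0,0]}'
python3 -c "
from h import *
t=np.radians(-6)
go(456.6+6.5*np.cos(t),314.6+6.5*np.sin(t),8.5,-6)"
```

```text
time_s: 12.5
ee_pos: [533.3, 168.6, 77.9]
ee_rot: [180.0, 0.1, -6.1]
force: [0.7, -0.5, -0.7]
gripper_width: 60.8
gripper_force: 19.9
time_s: 13.5
ee_pos: [463.0, 309.1, 48.0]
ee_rot: [179.9, 0.1, -6.1]
force: [-0.3, -1.2, -0.5]
gripper_width: 61.1
gripper_force: 19.9
t 13.5 at [463.  309.1  48. ] [ 1.799e+02  1.000e-01 -6.100e+00] q6 129 spin -0.01 then slide -0.02 -0.16 1.32
```

```bash
python3 -m jog '{"jaw":[55,55,55,55,55,55,55,55,55,55],"slide":[[0,-0.16,0.3],[0,0,0.35],[0,0,0.3],[0,0,0.2],[0,0,0.1],[0,0,0.04],[0,0,0.02],[0,0,0],[0,0,0],[0,0,0]],"spin":[0,0,0,0,0,0,0,0,0,0]}'
```

```text
time_s: 14.5
ee_pos: [463.7, 315.2, 9.9]
ee_rot: [-180.0, -0.0, -6.0]
force: [-0.0, -0.3, -0.9]
gripper_width: 61.0
gripper_force: 19.9
```

```bash
python3 -m jog '{"jaw":[55,55,55,55],"slide":[[0,0,0.02],[0,0,0.02],[0,0,0],[0,0,0]],"spin":[0,0,0,0]}'
```

```text
time_s: 14.9
ee_pos: [463.7, 315.2, 9.6]
ee_rot: [-180.0, -0.0, -6.0]
force: [-1.3, -0.9, 7.5]
gripper_width: 60.9
gripper_force: 20.2
```

```bash
python3 -m jog '{"jaw":[63,70,80,91,91,91,91,91,91],"slide":[[0,0,0],[0,0,0],[0,0,0],[0,0,0],[0,0,-0.3],[0,0,-0.8],[0,0,-1],[0,0,-1],[0,0,-1]],"spin":[0,0,0,0,0,0,0,0,0]}' 
python3 -c "
from h import *
go(445,144,132,-22)"
```

```text
time_s: 15.8
ee_pos: [463.5, 315.0, 133.2]
ee_rot: [-180.0, -0.0, -6.0]
force: [0.2, 0.9, -0.4]
gripper_width: 91.0
gripper_force: 0.0
t 15.8 at [463.5 315.  133.2] [-180.   -0.   -6.] q6 129 spin 2.0 then slide 1.56 5.51 0.04
```

```bash
python3 -m jog '{"jaw":[91,91,91,91,91,91,91,91,91,91],"slide":[[0,0.5,0],[0,0.9,0],[0,1,0],[0,1,0],[0,1,0],[0,0.9,0],[0,0.43,0],[0,0,0],[0,0,0],[0,0,0]],"spin":[0,0,0,0,0,0,1,1,0,0]}' 
python3 look.py w3 445 144 132 -22
```

```text
time_s: 16.8
ee_pos: [445.3, 143.9, 131.3]
ee_rot: [180.0, 0.0, -21.8]
force: [0.1, -0.7, 0.3]
gripper_width: 90.9
gripper_force: 0.0
t 16.8 at [445.3 143.9 131.3] [180.    0.  -21.8] q6 128 spin 0.02 then slide -0.01 -0.0 -0.02
crop origin 252 180
```

View pics/w3z.png

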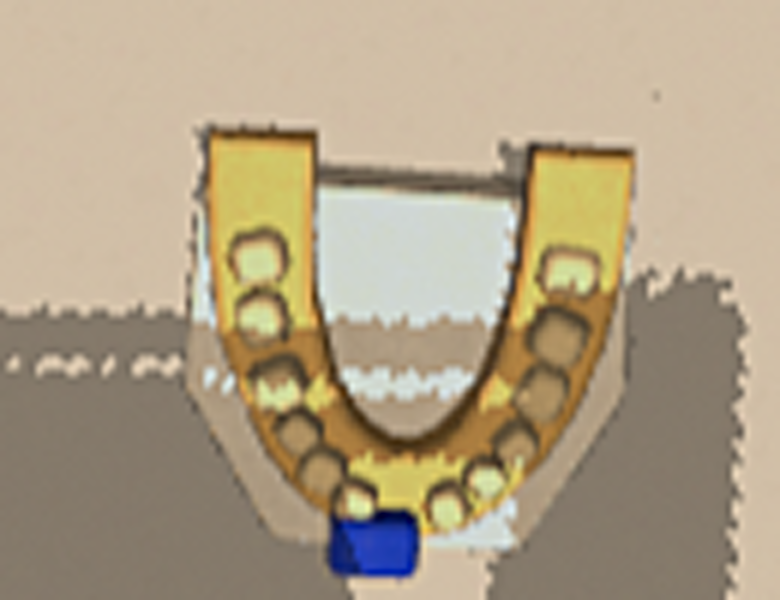

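The plug cast's heels are at (210,132) and (633,152), its sides at (187,378) and (626,387), and its front from (280,542) to (512,548). The blue plug sticks out to v=575.

```bash
python3 -c "
from meas import *
for zh in (24,28):
  g,y=meas((252,180),[(210,132),(633,152)],[(187,378),(626,387),(280,542),(512,548)],zh,15,32.5)
m=env.camera_model('wrist')
x=np.array([np.cos(np.radians(y)),np.sin(np.radians(y))]); print('plug front local x rel back',[(onplane(m,[(252+375/6-.4,180+575/6-.4)],z)[0,:2]@x-onplane(m,[(252+421/6,180+142/6)],26)[0,:2]@x).round(1) for z in (15,20,25)])
go(*g,3,y)"
```

```text
yaw -24.6 len 63.9 width 65.4 front yaw diff -1.1 heelmid-sidemid -0.1
org [439.  144.5] front-based [439.5 144.3] grip [444.9 141.8] -24.6
yaw -24.6 len 64.6 width 65.4 front yaw diff -1.1 heelmid-sidemid -0.1
org [439.3 144.4] front-based [439.5 144.3] grip [445.2 141.7] -24.6
plug front local x rel back [np.float64(-69.0), np.float64(-66.9), np.float64(-64.8)]
t 16.9 at [445.4 144.1 131.3] [180.    0.  -21.8] q6 128 spin 0.35 then slide 0.03 0.07 4.28
```

```bash
python3 -m jog '{"jaw":[91,91,91,91,91,91,91,91],"slide":[[0,0,0],[0.03,0.07,0.8],[0,0,0.8],[0,0,0.8],[0,0,0.8],[0,0,0.6],[0,0,0.35],[0,0,0.12]],"spin":[0.35,0,0,0,0,0,0,0]}' 20
python3 -m jog '{"jaw":[80,74,69,64,60,58,58,58],"slide":[[0,0,0],[0,0,0],[0,0,0],[0,0,0],[0,0,0],[0,0,0],[0,0,0],[0,0,0]],"spin":[0,0,0,0,0,0,0,0]}' 20
python3 -m jog '{"jaw":[58,58,58,58,58,58,58],"slide":[[0,0,-0.2],[0,0,-0.6],[0,0,-0.7],[0,0,-0.7],[0,0,-0.3],[0,0,0],[0,0,0]],"spin":[0,0,0,0,0,0,0]}' 20
python3 -c "
from h import *
t=np.radians(7)
go(609.2+6*np.cos(t),321.4+6*np.sin(t),8.5,7)"
```

```text
time_s: 17.65
ee_pos: [444.9, 141.8, 2.4]
ee_rot: [179.9, 0.1, -24.7]
force: [0.5, 0.3, -0.3]
gripper_width: 91.5
gripper_force: 0.0
time_s: 18.45
ee_pos: [445.9, 141.7, 4.0]
ee_rot: [-180.0, -0.0, -24.8]
force: [-0.2, -1.1, 5.0]
gripper_width: 65.1
gripper_force: 20.1
time_s: 19.15
ee_pos: [444.9, 141.6, 77.7]
ee_rot: [180.0, 0.0, -24.8]
force: [-1.0, -0.1, -1.8]
gripper_width: 65.0
gripper_force: 19.9
t 19.1 at [444.9 141.6  77.7] [180.    0.  -24.8] q6 131 spin -3.97 then slide 6.37 -5.28 2.31
```

```bash
python3 -m jog '{"jaw":[58,58,58,58,58,58,58,58,58,58],"slide":[[0,0,0],[0,0,0],[0,0,0],[0,0,0],[0,0,0],[0.5,-0.4,0],[0.8,-0.7,0],[0.9,-0.7,0],[0.9,-0.7,0],[0.9,-0.7,0]],"spin":[-0.8,-0.8,-0.8,-0.8,-0.77,0,0,0,0,0]}'
python3 -m jog '{"jaw":[58,58,58,58,58,58,58,58,58,58],"slide":[[0.9,-0.7,0],[0.7,-0.6,0],[0.5,-0.5,0],[0.27,-0.28,0.2],[0,0,0.4],[0,0,0.4],[0,0,0],[0,0,0],[0,0,0],[0,0,0]],"spin":[0,0,0,0,0,0,0,0,0,0]}'
python3 -c "
from h import *
t=np.radians(7)
go(609.2+6*np.cos(t),321.4+6*np.sin(t),8.5,7)"
```

```text
time_s: 20.15
ee_pos: [553.0, 252.2, 76.5]
ee_rot: [179.9, 0.2, 7.0]
force: [0.1, 0.4, -0.4]
gripper_width: 65.5
gripper_force: 19.9
time_s: 21.15
ee_pos: [616.3, 322.0, 49.2]
ee_rot: [-180.0, -0.1, 6.9]
force: [0.5, 0.1, -2.3]
gripper_width: 65.3
gripper_force: 19.9
t 21.1 at [616.3 322.   49.2] [-1.8e+02 -1.0e-01  6.9e+00] q6 110 spin -0.01 then slide -0.04 -0.01 1.36
```

```bash
python3 -m jog '{"jaw":[58,58,58,58,58,58,58,58,58,58],"slide":[[-0.04,0,0.3],[0,0,0.35],[0,0,0.3],[0,0,0.2],[0,0,0.1],[0,0,0.04],[0,0,0.02],[0,0,0.02],[0,0,0],[0,0,0]],"spin":[0,0,0,0,0,0,0,0,0,0]}'
```

```text
time_s: 22.15
ee_pos: [615.1, 322.1, 9.1]
ee_rot: [-180.0, -0.0, 7.0]
force: [-0.6, -0.1, 3.4]
gripper_width: 65.1
gripper_force: 20.0
```

```bash
python3 -m jog '{"jaw":[67,73,82,91,91,91,91,91,91],"slide":[[0,0,0],[0,0,0],[0,0,0],[0,0,0],[0,0,-0.3],[0,0,-0.8],[0,0,-1],[0,0,-1],[0,0,-1]],"spin":[0,0,0,0,0,0,0,0,0]}' 
python3 -c "
from h import *
go(618,169,132,7)"
```

```text
time_s: 23.05
ee_pos: [614.8, 322.1, 133.3]
ee_rot: [-180.0, -0.0, 7.0]
force: [0.2, -0.0, -0.1]
gripper_width: 91.1
gripper_force: 0.0
t 23.1 at [614.8 322.1 133.3] [-180.   -0.    7.] q6 110 spin -0.0 then slide -0.52 5.08 0.04
```

```bash
python3 -m jog '{"jaw":[91,91,91,91,91,91,91,91,91],"slide":[[0,0.4,0],[-0.1,0.8,0],[-0.1,1,0],[-0.1,1,0],[-0.1,1,0],[-0.1,0.6,0],[0,0.28,0],[0,0,0],[0,0,0]],"spin":[0,0,0,0,0,0,0,0,0]}' 
python3 look.py w4 618 169 132 7
```

```text
time_s: 23.95
ee_pos: [618.5, 169.8, 131.3]
ee_rot: [-180.0, -0.0, 7.0]
force: [-0.1, 0.9, 0.5]
gripper_width: 91.5
gripper_force: 0.0
t 23.9 at [618.5 169.8 131.3] [-180.   -0.    7.] q6 97 spin -0.0 then slide -0.02 0.02 -0.02
crop origin 253 181
```

View pics/w4z.png

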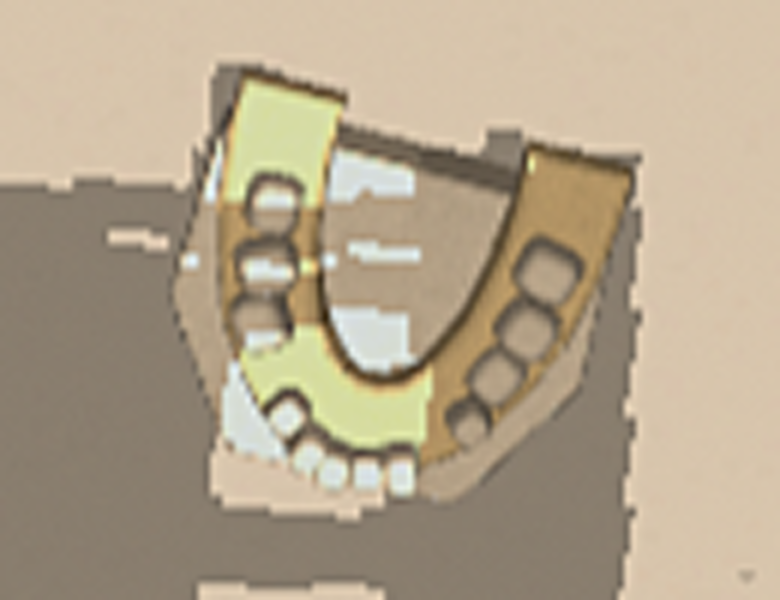

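The sawn cast's heels are at (243,75) and (633,171), its sides at (175,285) and (580,385), and its front from (222,447) to (450,500).

```bash
python3 -c "
from meas import *
g,y=meas((253,181),[(243,75),(633,171)],[(175,285),(580,385),(222,447),(450,500)],28,18,29)
go(*g,3,y)"
```

```text
yaw -6.9 len 56.5 width 61.3 front yaw diff -0.2 heelmid-sidemid -0.1
org [619.6 169.9] front-based [620.4 169.8] grip [626.1 169.1] -6.9
t 24.0 at [618.5 170.  131.3] [-180.   -0.    7.] q6 97 spin 1.75 then slide 0.26 -0.0 4.28
```

```bash
python3 -m jog '{"jaw":[91,91,91,91,91,91,91,91,91],"slide":[[0,0,0],[0,0,0],[0.26,0,0.8],[0,0,0.8],[0,0,0.8],[0,0,0.8],[0,0,0.6],[0,0,0.35],[0,0,0.12]],"spin":[0.9,0.85,0,0,0,0,0,0,0]}' 20
python3 -m jog '{"jaw":[80,70,66,61,57,55,55,55],"slide":[[0,0,0],[0,0,0],[0,0,0],[0,0,0],[0,0,0],[0,0,0],[0,0,0],[0,0,0]],"spin":[0,0,0,0,0,0,0,0]}' 20
python3 -m jog '{"jaw":[55,55,55,55,55,55,55],"slide":[[0,0,-0.2],[0,0,-0.6],[0,0,-0.7],[0,0,-0.7],[0,0,-0.7],[0,0,-0.1],[0,0,0]],"spin":[0,0,0,0,0,0,0]}' 20
python3 -c "
from h import *
t=np.radians(-26)
go(599.8+6.8*np.cos(t),-311.1+6.8*np.sin(t),8.5,-26)"
```

```text
time_s: 24.9
ee_pos: [625.5, 168.7, 2.1]
ee_rot: [180.0, 0.1, -7.0]
force: [-0.0, 0.0, -0.4]
gripper_width: 91.2
gripper_force: 0.0
time_s: 25.7
ee_pos: [626.6, 168.1, 4.1]
ee_rot: [-180.0, -0.1, -7.0]
force: [-1.0, -0.7, 5.6]
gripper_width: 60.9
gripper_force: 20.1
time_s: 26.4
ee_pos: [626.0, 168.0, 93.3]
ee_rot: [180.0, -0.0, -7.0]
force: [-0.4, 0.6, -1.7]
gripper_width: 61.3
gripper_force: 19.9
t 26.4 at [626.  168.   93.3] [180.  -0.  -7.] q6 111 spin 2.37 then slide 6.44 14.74 2.83
```

```bash
python3 -m jog '{"jaw":[55,55,55,55,55,55,55,55,55,55],"slide":[[0,0,0],[0,0,0],[0,0,0],[0.2,0.5,0],[0.35,0.8,0],[0.4,0.9,0],[0.4,0.9,0],[0.4,0.9,0],[0.4,0.9,0],[0.4,0.9,0]],"spin":[0.79,0.79,0.79,0,0,0,0,0,0,0]}'
python3 -m jog '{"jaw":[55,55,55,55,55,55,55,55,55,55],"slide":[[0.4,0.9,0],[0.4,0.9,0],[0.4,0.9,0],[0.4,0.9,0],[0.4,0.9,0],[0.4,0.9,0],[0.4,0.9,0],[0.4,0.9,0],[0.35,0.8,0],[0.25,0.5,0]],"spin":[0,0,0,0,0,0,0,0,0,0]}'
python3 -c "
from h import *
t=np.radians(-26)
go(599.8+6.8*np.cos(t),-311.1+6.8*np.sin(t),8.5,-26)"
```

```text
time_s: 27.4
ee_pos: [617.2, -24.2, 92.1]
ee_rot: [179.9, 0.1, -25.9]
force: [0.4, 0.3, -1.4]
gripper_width: 60.9
gripper_force: 19.9
time_s: 28.4
ee_pos: [607.6, -303.6, 92.0]
ee_rot: [180.0, 0.1, -26.0]
force: [-0.2, 0.0, -0.9]
gripper_width: 61.1
gripper_force: 19.9
t 28.4 at [ 607.6 -303.6   92. ] [ 1.8e+02  1.0e-01 -2.6e+01] q6 89 spin 0.0 then slide 0.1 0.34 2.78
```

```bash
python3 -m jog '{"jaw":[55,55,55,55,55,55],"slide":[[0.06,0.2,0],[0.04,0.1,0.4],[0,0,0.5],[0,0,0.4],[0,0,0],[0,0,0]],"spin":[0,0,0,0,0,0]}'
python3 -c "
from h import *
t=np.radians(-26)
go(599.8+6.8*np.cos(t),-311.1+6.8*np.sin(t),8.5,-26)"
```

```text
time_s: 29.0
ee_pos: [608.0, -309.6, 53.6]
ee_rot: [-180.0, 0.1, -25.9]
force: [0.0, 0.3, -1.3]
gripper_width: 61.0
gripper_force: 19.9
t 29.0 at [ 608.  -309.6   53.6] [-1.80e+02  1.00e-01 -2.59e+01] q6 88 spin 0.01 then slide 0.0 0.16 1.5
```

```bash
python3 -m jog '{"jaw":[55,55,55,55,55,55,55],"slide":[[0,0.15,0.3],[0,0,0.3],[0,0,0.3],[0,0,0.2],[0,0,0],[0,0,0],[0,0,0]],"spin":[0,0,0,0,0,0,0]}'
python3 -c "
from h import *
t=np.radians(-26)
go(599.8+6.8*np.cos(t),-311.1+6.8*np.sin(t),8.5,-26)"
```

```text
time_s: 29.7
ee_pos: [606.4, -314.7, 21.8]
ee_rot: [180.0, -0.1, -26.0]
force: [0.1, 0.2, -1.8]
gripper_width: 60.8
gripper_force: 19.9
t 29.7 at [ 606.4 -314.7   21.8] [ 1.8e+02 -1.0e-01 -2.6e+01] q6 88 spin 0.0 then slide -0.03 -0.01 0.44
```

```bash
python3 -m jog '{"jaw":[55,55,55,55,55,55,55],"slide":[[0,0,0.2],[0,0,0.12],[0,0,0.05],[0,0,0.02],[0,0,0.02],[0,0,0],[0,0,0]],"spin":[0,0,0,0,0,0,0]}'
```

```text
time_s: 30.4
ee_pos: [606.2, -314.6, 9.2]
ee_rot: [180.0, -0.0, -26.0]
force: [-0.8, -0.1, -0.5]
gripper_width: 61.2
gripper_force: 19.9
```

```bash
python3 -m jog '{"jaw":[55,55,55,55],"slide":[[0,0,0.02],[0,0,0.02],[0,0,0],[0,0,0]],"spin":[0,0,0,0]}'
```

```text
time_s: 30.8
ee_pos: [606.2, -314.7, 9.1]
ee_rot: [180.0, -0.0, -26.0]
force: [-2.0, 0.7, 5.4]
gripper_width: 61.3
gripper_force: 20.1
```

```bash
python3 -m jog '{"jaw":[63,70,80,91,91,91,91,91,91,91],"slide":[[0,0,0],[0,0,0],[0,0,0],[0,0,0],[0,0,-0.3],[0,0,-0.8],[0,0,-1],[0,0,-1],[0,0,-1],[0,0,-1]],"spin":[0,0,0,0,0,0,0,0,0,0]}' 
python3 -m jog '{"jaw":[91,91,91,91,91,91,91,91,91,91],"slide":[[-0.4,0.4,0],[-0.8,0.8,0],[-1,1,0],[-1,1,0],[-1,1,0],[-1,1,0],[-1,1,0],[-0.5,0.5,0],[0,0,0],[0,0,0]],"spin":[0,0,0,0,0,0,0,0,0,0]}' 
python3 - <<'E'
from h import *
im,m=grab('top','top1')
cv2.imwrite('pics/fin.png',cv2.resize(im[180:320,160:490,::-1],(800,340),interpolation=cv2.INTER_CUBIC))
E
```

```text
time_s: 31.8
ee_pos: [606.1, -314.5, 162.9]
ee_rot: [180.0, -0.1, -26.0]
force: [0.9, 1.1, 0.2]
gripper_width: 90.8
gripper_force: 0.0
time_s: 32.8
ee_pos: [337.7, -407.4, 161.6]
ee_rot: [180.0, -0.1, -26.1]
force: [0.0, 0.5, -0.0]
gripper_width: 91.5
gripper_force: 0.0
```

View pics/fin.png

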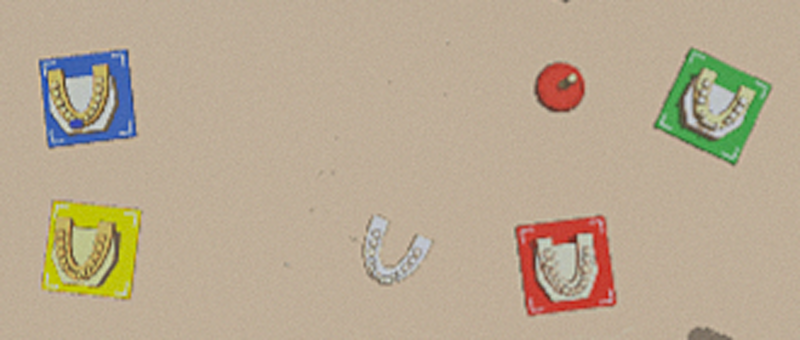

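All four casts are on their pads, and the arch and the wax former have not moved. I'll check how well each one is centred.

```bash
python3 - <<'E'
from h import *
m=env.camera_model('top'); a=cv2.imread('pics/top0.png').astype(int);b=cv2.imread('pics/top1.png').astype(int)
d=(np.abs(a-b).max(2)>28).astype(np.uint8); bl=cv2.morphologyEx(d,cv2.MORPH_CLOSE,np.ones((5,5)))
def box(u,v,x0,x1):
    w=np.zeros_like(bl);w[v-26:v+26,u-26:u+26]=1
    c=max(cv2.findContours(bl*w,0,cv2.CHAIN_APPROX_NONE)[0],key=cv2.contourArea)
    return c.reshape(-1,2)
for n,u,v,c,yaw in [('blue',196,220,(609.2,321.4),7),('yellow',198,283,(456.6,314.6),-6),('red',393,289,(439.9,-161.2),7),('green',455,223,(599.8,-311.1),-26),
  ('src plug',267,288,(439.2,144.4),-24.6),('src ochre',321,218,(608.9,12.9),-30.8),('src pink',454,283,(451.5,-307),-24),('src sawn',257,215,(619.3,169.9),-6.9)]:
    s=n[:3]=='src'; P=onplane(m,box(u,v,0,0),15 if s else 20)[:,:2]-c; t=np.radians(yaw)
    q=P@np.array([[np.cos(t),-np.sin(t)],[np.sin(t),np.cos(t)]])
    print(n,'mid',((q.max(0)+q.min(0))/2).round(1),'size',np.ptp(q,0).round(1))
E
```

```text
blue mid [-3.3  0.4] size [70.1 69.6]
yellow mid [-3.3 -0.4] size [67.  72.2]
red mid [-1.4  3.5] size [65.8 64.4]
green mid [-4.2  2.8] size [66.4 67.7]
src plug mid [-3.7 -0.3] size [66.8 68.3]
src ochre mid [-4.1  1.3] size [71.6 65.3]
src pink mid [-4.1  4.7] size [68.9 63.5]
src sawn mid [-3.9  0.4] size [60.4 64. ]
```

```bash
python3 -m jog '{"jaw":[91,91,91,91,91,91,91,91,91,91],"slide":[[0,-0.5,0],[0,-1,0],[0,-1,0],[0,-1,0],[0,-1,0],[0,-1,0],[0,-1,0],[0,-1,0],[0,0,0],[0,0,0]],"spin":[0,0,0,0,0,0,0,0,0,0]}'
python3 - <<'E'
from h import *
im,m=grab('wrist','w5')
hsv=cv2.cvtColor(im,cv2.COLOR_RGB2HSV);h=hsv[...,0].astype(int);S=hsv[...,1]
for n,mk,c in (('red',((h<5)|(h>172))&(S>150),(439.9,-161.2)),('green',(h>45)&(h<80)&(S>110),(599.8,-311.1))):
    k=max(cv2.findContours(mk.astype(np.uint8),0,cv2.CHAIN_APPROX_NONE)[0],key=cv2.contourArea)
    r=cv2.minAreaRect(onplane(m,k.reshape(-1,2),5)[:,:2].astype(np.float32)); print(n,np.round(r[0],1),np.round(r[1],1),r[2],cv2.boundingRect(k))
E
```

```text
time_s: 33.85
ee_pos: [436.6, -203.3, 160.8]
ee_rot: [180.0, 0.0, -25.8]
force: [0.3, -0.4, -0.7]
gripper_width: 90.9
gripper_force: 0.0
red [ 441.5 -164.4] [88.8 88.9] 6.584925651550293 (220, 172, 120, 116)
green [ 579.5 -304.4] [88.7 43. ] 64.38927459716797 (298, 0, 104, 55)
```

View pics/w5.png

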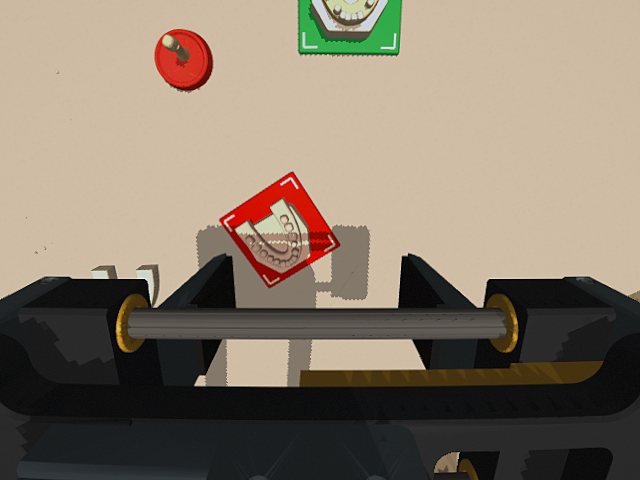

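In this view the red pad spans (220-340, 172-288), and the cast sits slightly to the left of centre. The wrist camera puts the pad about 3 mm from where the top camera does, so I'll zoom in and measure the offset directly.

```bash
python3 - <<'E'
import cv2
im=cv2.imread('pics/w5.png')
cv2.imwrite('pics/w5z.png',cv2.resize(im[180:280,215:345],(780,600),interpolation=cv2.INTER_CUBIC))
E
```

```text
(no output)
```

View pics/w5z.png

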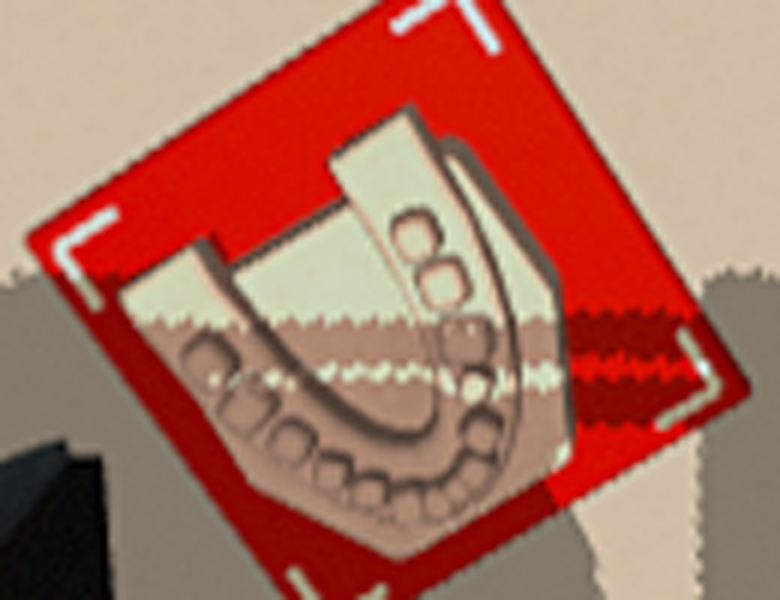

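```bash
python3 -c "
from meas import *
meas((215,180),[(118,290),(412,108)],[(250,487),(557,275),(405,558),(570,445)],31,19,32)"
```

```text
yaw 5.6 len 62.4 width 62.1 front yaw diff -4.2 heelmid-sidemid -0.9
org [ 440.2 -163.2] front-based [ 440.9 -163.1] grip [ 446.6 -162.6] 5.6
```

The pink cast sits within 2 mm of its pad's centre, and the top-view offsets of the others are equally small. Handing in.

```bash
python3 -c "
from workcell import env
print(env.job_done())"
```

```text
the job is handed in; nothing more can be done
None
```

All four casts stand upright on their matching pads (pink measured within 2 mm of centre, the other three within about 4 mm in the coarser top view), the arch and wax former were left where they stood, and the job was handed in at about 34 s.

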